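Stand the plate chart on its folding leg

TASK

The white chart board lies with its printed face down on the sloping rest. Swing out the folding leg on its back as far as it goes, then take the board off the rest and stand it in the middle of the dark mat, propped on its leg, with the printed face turned squarely towards the black well plate. Set it down rather than dropping it, let go, and leave the well plate, the bottle and the tip box where they are.

Things in the scene. Friction and masses are not known exactly. Their poses are not given: they have to be found in the camera images.
- board_center (a point): Centre of the loose white chart board, 200 wide, 150 tall, 8 thick (mm), 0.40 to 0.75 kg with its leg. z up the board (edges 75 mm below and above), y along its width, +x out of its plain back (leg side), -x out of the printed face (24 dots). At the start it lies printed face down on the slope of the rest, back up, its top leaning 33 degrees (0.576 rad) from vertical towards the rest's -x.
- board_top (a point): Middle of the board's top edge, 75 mm above its centre. The top 50 mm of the board stand free above the slope, both sides; the leg and hinge stay clear of the top 38 mm.
- leg_hinge (a point): Hinge axis of the leg, at the middle of the board's width: 30 mm above the board's centre, 9 mm out from its mid-plane on the back; the axis runs along the board's width (y).
- leg_foot (a point): Centre of the dark rubber foot block at the leg's free end: 30 mm along the board's width (pinch these side faces), 14 mm along the leg, 24 mm square to it. The leg is an aluminium strip 24 wide, 5 thick; the foot centre is 95 mm along it from the hinge and 9.5 mm outward. Folded, the strip lies flat down the back, and the block stands 2 to 26 mm proud of the back.
- leg (a joint): Angle of the leg: 0 folded flat, 0.73 rad swung out to its stop (starts at 0 to 0.08); a stiff hinge (0.06 N m) that stays where it is left. With it at the stop, the board standing on its bottom edge and the foot leans 21 degrees (0.37 rad) from vertical towards the leg side; the foot rests 76 mm behind the bottom edge.
- rest: Fixed aluminium sloping rest, 200 mm wide. +x: horizontal, to where the slope looks; y along its width. Slope 100 mm long, leaning 33 degrees from vertical, top to -x. The board's bottom edge sits 45 mm over the bench at the origin (on the bench), on 2 ledges 75 mm either side of the middle, each with a lip 10 mm high, 6 mm clear of the board's back; open between them.
- mat: Fixed dark rubber mat, 200 mm (x) by 260 mm (y), 3 mm thick; origin at the centre of its underside. The well plate lies off its -x edge.
- well_plate: Black plate of 24 round wells, 86 x 128 x 19 mm, loose, beside the mat; origin at the centre of its underside. Bystander.
- bottle: Amber bottle, 60 mm across, 140 mm tall, loose; origin at the centre of its underside. Bystander.
- tip_box: Closed grey pipette-tip box with a clear lid, 80 x 120 x 65 mm, loose; origin at the centre of its underside. Bystander.
Things that resemble listed ones, but are neither listed nor needed, are in the scene too. Of the things like the part that bears board_center, leave any that is orange or red; of the rest the larger one is meant.

How it is judged:
By the outcome, as a careful person would: the job done as asked, in the order asked, and still so for the second after the job is handed in, with the robot touching nothing.
It also fails if it takes over 61 s, if anything falls off the work surface, if the arm or the gripper's body presses on something with over 40 N, if the wrist force passes 120 N, or if a joint passes its speed limit or range.

ROBOT

A 6-joint arm with a two-finger parallel gripper is mounted at the origin on the work surface. World frame = base frame: x ahead of the robot, y to its left, z up, the work surface at z = 0. Lengths are in mm, angles in rad, forces in N, time in s.
With the tool pointing down it reaches from about 375 to 825 mm from the base axis. Payload 5.5 kg.
Tool frame: the origin (TCP) lies between the finger pads; the fingertips stand 19 mm ahead of it and the grasp point (between the pads) is the TCP; z points along the fingers, y is the line along which they close (so a half turn about z gives the same grasp; the last joint's range is limited). The gripper opens to 85 mm and grips with 20 to 120 N. Pads are 22 mm wide; open, the fingers measure 114 mm over their backs; the gripper's body (76 mm by 85 mm) begins 54 mm behind the grasp point. The pads swing forward as they close: fully open they stand 13 mm farther back than shut.
Start: joints at [1.179, 0.314, -0.047, 1.21, 0, 1.571], TCP at [229.108, 554.531, 250.299] pointing down, gripper open.
Joint ranges: [-2.67, 2.67], [-0.69, 1.73], [-1.03, 1.25], [-2.08, 2.16], [-1.42, 1.45], [-3.14, 3.14]. Speed limits (rad/s): [2.39, 2.39, 3.01, 3.14, 3.14, 3.14].

INTERFACE

Orientations are given as a rotation vector (axis times angle).
In Python, from cell import arm, eyes, job gives the robot as it stands.
- The arm moves only by the tool servo_tool, never from a script. Its argument "targets" is one flat list of numbers, 7 for each row, row after row: the finger opening in m, from 0 to 0.0854, then the shift along the world's x, y, z in m, then the turn, a rotation vector about the world's x, y, z in rad. In form: [gripper, dx, dy, dz, wx, wy, wz, gripper, dx, dy, dz, wx, wy, wz, ...]. A call has 1 to 10 rows; each row shifts and turns the commanded pose from where the row before left it; what a row does not reach is not made up. A row lasts 1/10 s, in which the tool goes at most 50 mm and 8.59 degrees, less where a joint would pass 70% of its speed; a pose out of reach is approached as far as the arm can. A call with a gripper value outside its range is refused whole. The fingers move at their own pace and stop on an object; the grip force is fixed at half the most. Time passes only in rows, so rows that do not move let the fingers close. It gives the time, the measured TCP pose, the force, the opening and the grip force at its end, in the units of the state.
- arm.observe(): the state, without advancing time (a new reading comes with each control period).
- eyes.capture(name): name is "scene" or "top" or "wrist"; returns a dict with "color" (384x512x3 uint8, blue, green, red), "fov_y" (degrees; the focal length in pixels is half the picture's height over the tangent of half this angle, whatever the lens; pixels are square), "cx", "cy" (the principal point, pixels), "T" (4x4, takes a point from camera to world coordinates). Camera axes: x right, y down, z forward; pixel columns grow to the right and rows downward; lengths in mm; the calibration is good to about 2 mm. A picture is of the moment at which its call begins. There is no depth.
- job.close_job(): hands the job in; it is judged then, once.
Trained networks look in the newest picture that a camera, given by its name, has taken for a name from the list of things; names that differ only in an ending like _2 or _b are one class to them, and where a whole thing is asked for, a point or a joint stands for the part that bears it (a point fixed in the world has none). Each returns a list of dicts, best first, with "conf" (0 to 1); they miss things now and then, are a little off and sometimes report something else, mostly with a low value. They report only what shows in the picture. A call takes as long as a camera call. They do not tell look-alikes from the thing itself.
- eyes.search_frame(camera, name): "extent" ([left, top, right, bottom] in pixels, round what is visible of it).
- eyes.tip_of(camera, name): "at" ([row, column] in pixels: a listed point, or the origin of a listed thing).
The state is a dict: "t": time; "joints": joint angles; "dq": joint speeds; "joint_torque": joint torques, N m; "eef_pos": TCP position; "tool_rot": TCP orientation; "ft_force": force on the tool from outside, world axes, zero at the start; "torque": the same for the moment, N m; "grip_width": finger opening in mm; "grasp_force": force on a finger pad.
Only numpy, scipy, OpenCV 4.12 (cv2) and the standard library are available. Lean on these libraries where they do the work, as an engineer would, in place of code of your own. Each camera call takes 0.05 s, during which the arm holds its last target. There are 200 camera calls.

## Working session

There is one attempt and no reset: what is moved stays moved. The work goes in short steps, Python scripts to look and compute and a tool call to move; the robot and the scene stay as the last step left them, time stands still between calls to the robot, and variables do not carry over. Pictures are saved under pics/ and viewed, at most 13 in all, crops included, and the job is handed in when it is done.

Besides the shell and the picture viewer there is one more tool, called after "Emit:" by a JSON object that holds its "name" and its "arguments", one argument or row to a line. servo_tool: Moves the arm, as the interface text tells. Its arguments: {"type":"object","properties":{"targets":{"type":"array","items":{"type":"number"}}},"required":["targets"]}

```bash
ls; mkdir -p pics; cat > h.py <<'E'
import numpy as np, cv2
from cell import arm, eyes, job
from scipy.spatial.transform import Rotation as R
def K(c):
    h=c["color"].shape[0]; f=h/2/np.tan(np.radians(c["fov_y"])/2)
    return f,c["cx"],c["cy"]
def ray(c,rc):
    f,cx,cy=K(c); T=np.array(c["T"]); d=T[:3,:3]@np.array([(rc[1]-cx)/f,(rc[0]-cy)/f,1]); return T[:3,3],d/np.linalg.norm(d)
def plane(c,rc,z):
    o,d=ray(c,rc); return o+d*(z-o[2])/d[2]
def tri(rs):
    A=np.zeros((3,3));b=np.zeros(3)
    for o,d in rs:
        P=np.eye(3)-np.outer(d,d);A+=P;b+=P@o
    x=np.linalg.solve(A,b); return x,[np.linalg.norm((np.eye(3)-np.outer(d,d))@(x-o)) for o,d in rs]
def proj(c,p):
    f,cx,cy=K(c); T=np.array(c["T"]); q=T[:3,:3].T@(np.atleast_2d(p)-T[:3,3]).T
    return np.c_[cx+f*q[0]/q[2],cy+f*q[1]/q[2]]
E
python3 - <<'E'
from h import *
np.set_printoptions(precision=1,suppress=True)
C={}
for n in ["scene","top"]:
    c=C[n]=eyes.capture(n); np.savez("pics/"+n+"0.npz",**c)
    print(n,np.array(c["T"]).round(2).tolist(),c["fov_y"])
    for o in ["board_center","board_top","leg_hinge","leg_foot","rest","mat","well_plate","bottle","tip_box"]:
        print(o,[(np.round(d["at"],1).tolist(),round(d["conf"],2), plane(c,d["at"],0)[:2].round().tolist()) for d in eyes.tip_of(n,o)][:3])
im=np.hstack([C["scene"]["color"],C["top"]["color"]])
cv2.imwrite("pics/a.png",C["scene"]["color"]);cv2.imwrite("pics/b.png",C["top"]["color"])
print(arm.observe())
E
```

```text
pics
scene [[0.35, 0.82, -0.46, 1227.62], [0.94, -0.31, 0.16, -135.14], [-0.01, -0.49, -0.87, 1305.83], [0.0, 0.0, 0.0, 1.0]] 45.78146261267679
board_center [([154.6, 227.4], 0.7, [369.0, 68.0]), ([174.3, 296.2], 0.67, [526.0, 259.0]), ([250.6, 330.3], 0.61, [815.0, 250.0])]
board_top [([162.0, 209.3], 0.94, [376.0, 1.0]), ([154.6, 290.8], 0.83, [446.0, 273.0]), ([114.9, 303.1], 0.74, [303.0, 380.0])]
leg_hinge [([247.4, 325.3], 0.89, [800.0, 240.0]), ([164.1, 293.4], 0.73, [485.0, 266.0]), ([119.1, 296.8], 0.62, [312.0, 352.0])]
leg_foot [([259.3, 341.2], 0.68, [852.0, 269.0]), ([189.3, 306.3], 0.64, [591.0, 268.0]), ([149.0, 237.2], 0.64, [359.0, 108.0])]
rest [([198.9, 304.4], 0.84, [622.0, 248.0])]
mat [([228.0, 164.0], 0.68, [562.0, -208.0])]
well_plate [([185.9, 147.7], 0.6, [394.0, -220.0])]
bottle [([257.6, 273.6], 0.58, [775.0, 80.0]), ([162.4, 371.9], 0.45, [573.0, 518.0]), ([173.5, 296.7], 0.36, [524.0, 262.0])]
tip_box [([160.6, 373.7], 0.65, [569.0, 527.0])]
top [[-0.03, -0.98, 0.17, 410.2], [-1.0, 0.03, 0.03, 80.35], [-0.03, -0.17, -0.98, 1324.66], [0.0, 0.0, 0.0, 1.0]]
[... 507 characters left out ...]
 [([194.5, 219.6], 0.55, [615.0, 251.0])]
mat [([207.8, 346.8], 0.94, [552.0, -198.0]), ([209.9, 225.1], 0.44, [559.0, 233.0])]
well_plate [([252.3, 355.2], 0.89, [397.0, -215.0]), ([199.2, 223.9], 0.32, [598.0, 236.0])]
bottle [([149.7, 269.0], 0.75, [774.0, 69.0])]
tip_box [([210.0, 145.2], 0.92, [568.0, 520.0])]
{'t': 1.0, 'joints': array([ 1.2,  0.3, -0. ,  1.2,  0. ,  1.6]), 'dq': array([ 0., -0.,  0., -0., -0., -0.]), 'joint_torque': array([  0. , -53.9,  34. ,   0. ,  -0. ,  -0. ]), 'eef_pos': array([229.1, 554.5, 250.3]), 'tool_rot': array([-0.6, -3.1, -0. ]), 'ft_force': array([ 0.5, -1. , -0.6]), 'torque': array([ 0., -0.,  0.]), 'grasp_force': 0.0, 'grip_width': 85.30040965726762}
```

View pics/a.png

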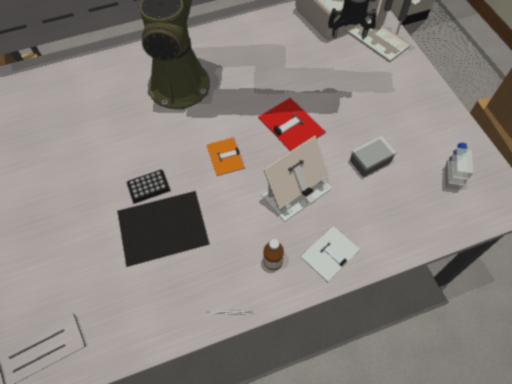

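View pics/b.png

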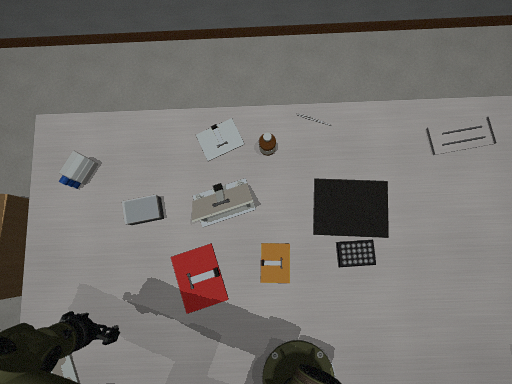

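The scene view shows the board on its rest at about (297,174), the white look-alike at (330,254), the orange one at (226,156), the red one at (292,124), the mat at (163,228), the plate at (148,186), the bottle at (274,255) and the tip box at (373,157). In the top view the board is at about (222,202), the mat at (351,208) and the plate at (356,254). Next I'll enlarge both views and segment the mat and plate.

```bash
python3 - <<'E'
from h import *
np.set_printoptions(precision=1,suppress=True)
S=dict(np.load("pics/scene0.npz"));T=dict(np.load("pics/top0.npz"))
a=cv2.resize(S["color"][130:225,250:345],(400,400),interpolation=cv2.INTER_CUBIC)
b=cv2.resize(T["color"][160:255,175:270],(400,400),interpolation=cv2.INTER_CUBIC)
cv2.imwrite("pics/c.png",np.hstack([a,b]))
for c,n,(x0,y0,x1,y1) in [(S,"mat",(110,188,215,270)),(S,"plate",(120,165,175,206)),(T,"mat",(305,170,400,238)),(T,"plate",(330,239,385,272))]:
    g=c["color"][y0:y1,x0:x1].max(2); m=(g<70).astype(np.uint8)
    if n=="plate": m=cv2.morphologyEx(m,cv2.MORPH_CLOSE,np.ones((7,7)))
    k=max(cv2.findContours(m,cv2.RETR_EXTERNAL,cv2.CHAIN_APPROX_NONE)[0],key=cv2.contourArea)
    z=3 if n=="mat" else 19 
    w=np.array([plane(c,(p[1]+y0,p[0]+x0),z)[:2] for p in k[:,0]],np.float32)
    r=cv2.minAreaRect(w); print(n,np.round(r[0],1),np.round(r[1],1),round(r[2],2))
E
```

```text
mat [ 557.2 -212.7] [253.9 193.7] 85.89
plate [ 434.4 -213.8] [144.3 127.1] 2.16
mat [ 553.8 -208.7] [259.6 199.6] 85.92
plate [ 397.1 -211.8] [129.5  90.5] 88.38
```

View pics/c.png

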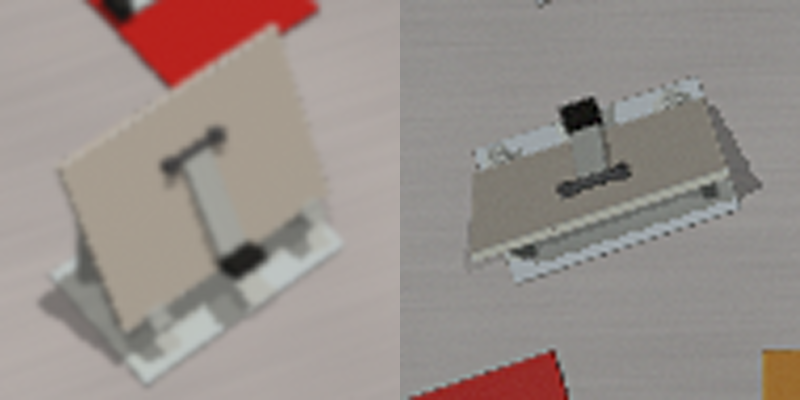

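The left crop is the scene view: back-face corners at about (58,166), (275,27), (328,195) and (127,332), hinge at (195,150), foot at (242,260). The right crop is the top view: board top edge (472,247)–(728,168), bottom edge (475,170)–(708,103), hinge (594,180), foot (580,115). I'll fit the rest pose to these points.

```bash
cat >> h.py <<'E'
TH=0.576
ZB=np.array([-np.sin(TH),0,np.cos(TH)]);XB=np.array([np.cos(TH),0,np.sin(TH)])
def Rz(a): return R.from_euler("z",a).as_matrix()
def bp(xb,y,zb,leg=0): return np.array([0,y,45.])+zb*ZB+xb*XB   # zb from bottom edge, rest frame
def foot(a,along=95,out=9.5):
    u=-ZB*np.cos(a)+XB*np.sin(a); n=XB*np.cos(a)+ZB*np.sin(a)
    return bp(9,0,105)+along*u+out*n
E
python3 - <<'E'
from h import *
from scipy.optimize import least_squares
np.set_printoptions(precision=1,suppress=True)
S=dict(np.load("pics/scene0.npz"));T=dict(np.load("pics/top0.npz"))
k=95/400
P=[bp(4,-100,150),bp(4,100,150),bp(4,100,0),bp(4,-100,0),bp(9,0,105),foot(0.04)]
s=[(58,166),(275,27),(328,195),(127,332),(195,150),(242,260)]
t=[(728,168),(472,247),(475,170),(708,103),(594,180),(580,115)]
s=np.array(s)*k+[250,130]-.4; t=(np.array(t)-[400,0])*k+[175,160]-.4
def res(v,full=False):
    x,y,a,dz=v; W=np.array([Rz(a)@p+[x,y,dz] for p in P])
    r=[proj(S,W)-s,proj(T,W)-t]
    return r if full else np.ravel(r)
o=least_squares(res,[617,250,-.2,0],loss="soft_l1"); print(o.x[:3].round(3),o.x[3]); print(np.hstack(res(o.x,True)))
o=least_squares(lambda v:res([*v,0]),[617,250,-.2],loss="soft_l1"); print(o.x.round(3)); print(np.hstack(res([*o.x,0],True)))
E
```

```text
[616.7 243.    0.3] -1.3616852869902274
[[ 0.5  0.2  0.5  0.2]
 [ 1.3  0.1 -0.2  1.1]
 [ 0.9 -0.2  0.  -0.1]
 [-0.4  0.2 -0.3 -1.7]
 [-0.1 -0.1  0.4 -0.1]
 [-0.3 -0.2  1.2  0.7]]
[617.  242.8   6.6]
[[ 0.5  0.1  0.6 -0. ]
 [ 1.3 -0.1 -0.2  1. ]
 [ 0.9 -0.3  0.  -0.2]
 [-0.4  0.1 -0.2 -1.9]
 [-0.1 -0.2  0.4 -0.3]
 [-0.3 -0.3  1.2  0.5]]
```

Emit:
{"name": "servo_tool", "arguments": {
  "targets": [0.06, 0.02, -0.02, 0.002, 0, 0, 0.04, 0.06, 0.028, -0.02, 0.002, 0, 0, 0.045, 0.06, 0.028, -0.02, 0.002, 0, 0, 0.045, 0.06, 0.028, -0.02, 0.002, 0, 0, 0.045, 0.06, 0.028, -0.02, 0.002, 0, 0, 0.045, 0.06, 0.028, -0.02, 0.002, 0, 0, 0.045, 0.06, 0.028, -0.02, 0.002, 0, 0, 0.045, 0.06, 0.028, -0.02, 0.002, 0, 0, 0.045, 0.06, 0.028, -0.02, 0.002, 0, 0, 0.045, 0.06, 0.028, -0.02, 0.002, 0, 0, 0.045]
}}

```text
t: 2.0
eef_pos: [502.2, 353.6, 270.5]
tool_rot: [-0.086, 3.14, 0.0]
ft_force: [0.9, 0.1, 0.5]
grip_width: 60.0
grasp_force: 0.0
```

Emit:
{"name": "servo_tool", "arguments": {
  "targets": [0.06, 0.028, -0.02, 0.002, 0, 0, 0.045, 0.06, 0.028, -0.02, 0.002, 0, 0, 0.045, 0.06, 0.028, -0.02, 0.002, 0, 0, 0.045, 0.06, 0.028, -0.02, 0.002, 0, 0, 0.045, 0.06, 0.024, -0.02, 0.002, 0, 0, 0.04, 0.06, 0, 0, 0, 0, 0, 0, 0.06, 0, 0, 0, 0, 0, 0]
}}

```text
t: 2.7
eef_pos: [637.3, 254.0, 279.9]
tool_rot: [0.425, -3.112, -0.0]
ft_force: [-0.6, 1.0, -0.6]
grip_width: 59.8
grasp_force: 0.0
```

```bash
python3 - <<'E'
from h import *
np.set_printoptions(precision=2,suppress=True)
s=arm.observe(); Q=R.from_rotvec(s["tool_rot"]).as_matrix(); print(s["t"],s["eef_pos"],s["joints"]); print(Q)
c=eyes.capture("wrist"); np.savez("pics/w1.npz",**c); print(np.array(c["T"]),c["fov_y"])
cv2.imwrite("pics/d.png",c["color"])
for o in ["board_center","board_top","leg_hinge","leg_foot","rest"]: print(o,[(np.round(d["at"],1),round(d["conf"],2)) for d in eyes.tip_of("wrist",o)][:2])
M=Rz(.31)
for n,p in [("c",bp(4,0,75)),("t",bp(0,0,150)),("h",bp(9,0,105)),("f",foot(.04))]: print(n,proj(c,M@p+[617,243,0]))
E
```

```text
2.7 [637.35 254.01 279.88] [0.38 0.48 0.26 1.35 0.   0.11]
[[-0.96 -0.27 -0.  ]
 [-0.27  0.96  0.  ]
 [ 0.    0.   -1.  ]]
[[ -0.27   0.92   0.28 565.34]
 [  0.96   0.26   0.08 233.05]
 [ -0.     0.29  -0.96 403.78]
 [  0.     0.     0.     1.  ]] 71.26178407278421
board_center [(array([261.4, 221.1]), 0.69), (array([119.2, 250.4]), 0.58)]
board_top [(array([ 68.8, 249.9]), 0.91), (array([232.5, 218.5]), 0.89)]
leg_hinge [(array([112.3, 249.7]), 0.67), (array([254., 223.]), 0.66)]
leg_foot [(array([292.1, 227.9]), 0.61)]
rest [(array([149. , 253.2]), 0.85)]
c [[250.84 123.73]]
t [[246.95  70.75]]
h [[249.72 112.13]]
f [[253.24 162.63]]
```

View pics/d.png

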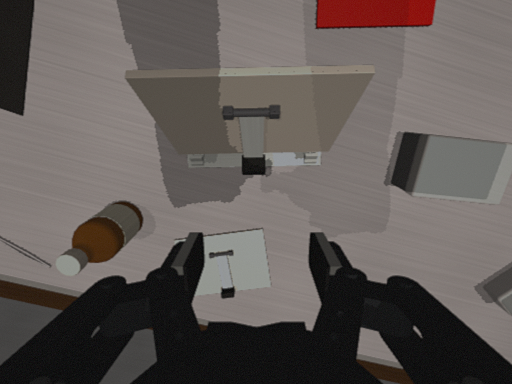

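The wrist view shows the board's back face: top edge at about (130,78)–(371,74), bottom corners near (178,153) and (334,152), hinge (251.5,112), foot block (254,166). The bottle is to the left, and the flat white look-alike is below. My fitted pose agrees within 2 px. I'll refine it.

```bash
python3 - <<'E'
from h import *
from scipy.optimize import least_squares
np.set_printoptions(precision=2,suppress=True)
c=dict(np.load("pics/w1.npz"))
P=[bp(-4,-100,150),bp(-4,100,150),bp(4,-100,150),bp(4,100,150),bp(4,100,0),bp(4,-100,0),bp(9,0,105)]
# detect edges along columns/rows for top edge
g=cv2.cvtColor(c["color"],cv2.COLOR_BGR2GRAY).astype(int)
for x in (150,200,300,350): print(x,g[60:84,x])
for y in (90,110,130): 
    d=np.diff(g[y]); print(y,[ (i,d[i]) for i in range(110,400) if abs(d[i])>12])
q=np.array([(126,71),(374,67),(130,79),(371,74),(334,153),(178,154),(251.5,112)])
def res(v): x,y,a=v; W=np.array([Rz(a)@p+[x,y,0] for p in P]); return (proj(c,W)-q).ravel()
o=least_squares(res,[617,243,.31],loss="soft_l1"); print(o.x); print(o.fun.reshape(-1,2))
x,y,a=o.x
for L in (0,.04,.08): print(L,proj(c,Rz(a)@foot(L,along=95-7,out=9.5+12)+[x,y,0]),proj(c,Rz(a)@foot(L,along=95+7,out=9.5+12)+[x,y,0]))
e=cv2.resize(c["color"][55:185,110:390],(800,371),interpolation=cv2.INTER_CUBIC)
for p in np.vstack([proj(c,Rz(a)@p+[x,y,0]) for p in P]): cv2.circle(e,tuple(np.int32((p-[110,55])*800/280+1)),3,(0,0,255),1)
cv2.imwrite("pics/e.png",e)
E
```

```text
150 [ 90  88  91  90  94  94  89  91  91  83  98 103 104 106 106 105 107 104
  82  78  81  80  80  82]
200 [ 87  89  86  91  90  86  89  88  89 101 104 104 104 107 106 106 100  85
  79  79  82  80  82  80]
300 [129 128 131 131 128 127 128 141 143 143 144 144 145 150 135 109 105 107
 107 106 107 107 106 107]
350 [117 119 117 119 119 123 130 130 131 131 131 135 138 117  99 100  98  98
  98  99  97  97  98 100]
90 [(132, np.int64(-19)), (133, np.int64(-28)), (217, np.int64(13)), (218, np.int64(14))]
110 [(146, np.int64(-13)), (147, np.int64(-25)), (148, np.int64(-17)), (221, np.int64(-13)), (222, np.int64(-20)), (279, np.int64(26)), (280, np.int64(21))]
130 [(154, np.int64(-16)), (155, np.int64(-27)), (240, np.int64(14))]
[618.16 243.89   0.29]
[[-0.11 -0.46]
 [ 0.46 -0.83]
 [-5.31 -0.06]
 [ 4.81  0.56]
 [-5.55 -0.38]
 [ 0.65  1.01]
 [-0.05  1.58]]
0 [[253.41 167.86]] [[253.62 171.74]]
0.04 [[253.43 170.24]] [[253.64 174.45]]
0.08 [[253.44 172.58]] [[253.65 177.12]]
```

View pics/e.png

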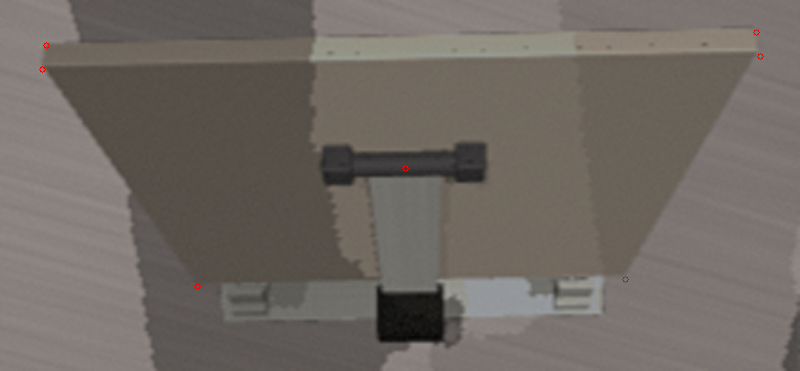

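Emit:
{"name": "servo_tool", "arguments": {
  "targets": [0.06, -0.0024, -0.0051, -0.03, 0, 0, 0.017, 0.06, 0, 0, -0.025, 0, 0, 0, 0.06, 0, 0, -0.025, 0, 0, 0, 0.06, 0, 0, -0.025, 0, 0, 0, 0.06, 0, 0, -0.025, 0, 0, 0, 0.06, 0, 0, -0.025, 0, 0, 0, 0.06, 0, 0, -0.025, 0, 0, 0, 0.06, 0, 0, -0.01, 0, 0, 0, 0.06, 0, 0, -0.01, 0, 0, 0, 0.06, 0, 0, -0.01, 0, 0, 0]
}}

```text
t: 4.0
eef_pos: [635.3, 249.9, 70.8]
tool_rot: [-0.455, 3.107, 0.001]
ft_force: [-0.1, -0.0, 0.8]
grip_width: 60.2
grasp_force: 0.0
```

Emit:
{"name": "servo_tool", "arguments": {
  "targets": [0.06, 0, 0, 0, 0, 0, 0, 0.045, 0, 0, 0, 0, 0, 0, 0.02, 0, 0, 0, 0, 0, 0, 0.02, 0, 0, 0, 0, 0, 0, 0.02, 0, 0, 0, 0, 0, 0, 0.02, 0, 0, 0, 0, 0, 0]
}}

```text
t: 4.6
eef_pos: [634.9, 249.7, 71.0]
tool_rot: [-0.454, 3.108, 0.001]
ft_force: [-2.3, 0.2, 4.3]
grip_width: 28.7
grasp_force: 59.4
```

```bash
python3 - <<'E'
from h import *
np.set_printoptions(precision=4,suppress=True)
M=Rz(.29);H=M@bp(9,0,105)+[618.2,243.9,0];yr=M@[0,1,0]
p=np.array(arm.observe()["eef_pos"]);r=p-H;print(H,r)
print(-.04*yr)
f=lambda i:R.from_rotvec(-.04*i*yr).apply(r)
for i in range(20): print(i+1,((f(i+1)-f(i))/1000).round(4).tolist(),(H+f(i+1)).round(1))
E
```

```text
[570.63   229.7045 137.9601] [ 64.2443  19.9576 -66.9283]
[ 0.0114 -0.0383 -0.    ]
1 [0.0025, 0.0007, 0.0027] [637.4 250.4  73.8]
2 [0.0024, 0.0007, 0.0028] [639.8 251.1  76.6]
3 [0.0023, 0.0007, 0.0029] [642.1 251.8  79.6]
4 [0.0022, 0.0007, 0.003] [644.3 252.5  82.6]
5 [0.0021, 0.0006, 0.0031] [646.3 253.1  85.7]
6 [0.0019, 0.0006, 0.0032] [648.3 253.7  88.9]
7 [0.0018, 0.0005, 0.0033] [650.1 254.2  92.2]
8 [0.0017, 0.0005, 0.0034] [651.8 254.7  95.6]
9 [0.0016, 0.0005, 0.0034] [653.3 255.2  99. ]
10 [0.0014, 0.0004, 0.0035] [654.8 255.6 102.5]
11 [0.0013, 0.0004, 0.0035] [656.1 256.  106.1]
12 [0.0012, 0.0003, 0.0036] [657.2 256.3 109.7]
13 [0.001, 0.0003, 0.0036] [658.2 256.6 113.3]
14 [0.0009, 0.0003, 0.0037] [659.1 256.9 117. ]
15 [0.0007, 0.0002, 0.0037] [659.8 257.1 120.7]
16 [0.0006, 0.0002, 0.0037] [660.4 257.3 124.4]
17 [0.0004, 0.0001, 0.0038] [660.9 257.4 128.2]
18 [0.0003, 0.0001, 0.0038] [661.2 257.5 132. ]
19 [0.0002, 0.0, 0.0038] [661.3 257.6 135.8]
20 [0.0, 0.0, 0.0038] [661.3 257.6 139.6]
```

Emit:
{"name": "servo_tool", "arguments": {
  "targets": [0.02, 0.0025, 0.0007, 0.0027, 0.0114, -0.0383, 0, 0.02, 0.0024, 0.0007, 0.0028, 0.0114, -0.0383, 0, 0.02, 0.0023, 0.0007, 0.0029, 0.0114, -0.0383, 0, 0.02, 0.0022, 0.0007, 0.003, 0.0114, -0.0383, 0, 0.02, 0.0021, 0.0006, 0.0031, 0.0114, -0.0383, 0, 0.02, 0.0019, 0.0006, 0.0032, 0.0114, -0.0383, 0, 0.02, 0.0018, 0.0005, 0.0033, 0.0114, -0.0383, 0, 0.02, 0.0017, 0.0005, 0.0034, 0.0114, -0.0383, 0, 0.02, 0.0016, 0.0005, 0.0034, 0.0114, -0.0383, 0, 0.02, 0.0014, 0.0004, 0.0035, 0.0114, -0.0383, 0]
}}

```text
t: 5.6
eef_pos: [654.2, 255.4, 102.1]
tool_rot: [-0.397, 2.715, 0.081]
ft_force: [-2.4, -0.5, 3.6]
grip_width: 28.9
grasp_force: 59.7
```

Emit:
{"name": "servo_tool", "arguments": {
  "targets": [0.02, 0.0013, 0.0004, 0.0035, 0.0114, -0.0383, 0, 0.02, 0.0012, 0.0003, 0.0036, 0.0114, -0.0383, 0, 0.02, 0.001, 0.0003, 0.0036, 0.0114, -0.0383, 0, 0.02, 0.0009, 0.0003, 0.0037, 0.0114, -0.0383, 0, 0.02, 0.0007, 0.0002, 0.0037, 0.0114, -0.0383, 0, 0.02, 0.0006, 0.0002, 0.0037, 0.0114, -0.0383, 0, 0.02, 0, 0, 0, 0, 0, 0]
}}

```text
t: 6.3
eef_pos: [659.8, 257.1, 123.9]
tool_rot: [-0.363, 2.478, 0.12]
ft_force: [-5.0, 0.2, 5.9]
grip_width: 28.9
grasp_force: 61.9
```

```bash
python3 - <<'E'
from h import *
s=arm.observe(); print(s["eef_pos"],s["ft_force"],s["joints"])
c=eyes.capture("wrist"); np.savez("pics/w2.npz",**c); cv2.imwrite("pics/f.png",c["color"])
E
```

```text
[659.84536404 257.14464357 123.92979967] [-5.03052636  0.19876732  5.93037068] [ 0.40058567  0.23420847 -0.70231907 -0.00364316 -0.06585258  0.08830262]
```

View pics/f.png

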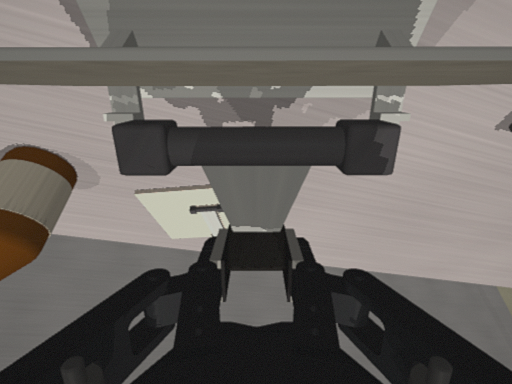

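The view from behind the hinge (bar at row 147) shows the leg swung out and the foot still between the pads, at about (258,250). I'll keep going to the stop and watch the force.

Emit:
{"name": "servo_tool", "arguments": {
  "targets": [0.02, 0.0004, 0.0001, 0.0038, 0.0114, -0.0383, 0, 0.02, 0, 0, 0, 0, 0, 0]
}}

```text
t: 6.55
eef_pos: [660.3, 257.3, 127.4]
tool_rot: [-0.357, 2.44, 0.126]
ft_force: [-5.4, -0.2, 6.7]
grip_width: 28.8
grasp_force: 61.9
```

Emit:
{"name": "servo_tool", "arguments": {
  "targets": [0.02, 0.0003, 0.0001, 0.0038, 0.0114, -0.0383, 0, 0.02, 0, 0, 0, 0, 0, 0]
}}

```text
t: 6.75
eef_pos: [660.4, 257.2, 130.6]
tool_rot: [-0.351, 2.402, 0.131]
ft_force: [-4.8, 0.1, 2.3]
grip_width: 28.8
grasp_force: 61.4
```

Emit:
{"name": "servo_tool", "arguments": {
  "targets": [0.02, 0.0002, 0, 0.0038, 0.0114, -0.0383, 0, 0.02, 0, 0, 0, 0, 0, 0]
}}

```text
t: 6.95
eef_pos: [660.3, 257.1, 133.8]
tool_rot: [-0.346, 2.364, 0.137]
ft_force: [-5.0, 0.0, 2.3]
grip_width: 28.6
grasp_force: 61.5
```

Emit:
{"name": "servo_tool", "arguments": {
  "targets": [0.02, -0.0002, 0, -0.0038, -0.0114, 0.0383, 0, 0.02, 0, 0, 0, 0, 0, 0, 0.06, 0, 0, 0, 0, 0, 0, 0.06, 0, 0, 0, 0, 0, 0, 0.06, 0, 0, 0, 0, 0, 0]
}}

```text
t: 7.45
eef_pos: [661.3, 257.1, 131.1]
tool_rot: [-0.35, 2.401, 0.131]
ft_force: [-0.6, -0.3, 0.2]
grip_width: 60.1
grasp_force: 0.0
```

Emit:
{"name": "servo_tool", "arguments": {
  "targets": [0.06, 0, 0, 0.005, 0, 0, 0, 0.06, 0, 0, 0.01, 0, 0, 0, 0.06, 0, 0, 0.02, 0, 0, 0, 0.06, 0, 0, 0.03, 0, 0, 0, 0.06, 0, 0, 0.03, 0, 0, 0, 0.06, 0, 0, 0.03, 0, 0, 0, 0.06, 0, 0, 0.025, 0, 0, 0, 0.06, 0, 0, 0, 0, 0, 0]
}}

```text
t: 8.25
eef_pos: [663.6, 258.3, 288.6]
tool_rot: [-0.349, 2.391, 0.134]
ft_force: [0.2, 1.4, 0.0]
grip_width: 60.2
grasp_force: 0.0
```

```bash
python3 - <<'E'
from h import *
np.set_printoptions(precision=3,suppress=True)
s=arm.observe(); p=np.array(s["eef_pos"]); Q=R.from_rotvec(s["tool_rot"]); print(s["t"],p,s["joints"]);print(Q.as_matrix())
M=Rz(.29)
for sg in (1,-1):
    z=M@(-ZB); y=sg*(M@XB); x=np.cross(y,z); G=R.from_matrix(np.c_[x,y,z]); print(sg,(G*Q.inv()).as_rotvec())
for d in (14,90): print(d, M@bp(0,0,150-d)+[618.2,243.9,0]-p, M@bp(0,0,150+d)+[618.2,243.9,0]-p)
for n in ("top","scene"):
    c=eyes.capture(n); np.savez(f"pics/{n}2.npz",**c)
a=dict(np.load("pics/scene2.npz"))["color"][110:230,235:355]; b=dict(np.load("pics/top2.npz"))["color"][150:270,165:285]
cv2.imwrite("pics/g.png",np.hstack([cv2.resize(i,(400,400),interpolation=cv2.INTER_CUBIC) for i in (a,b)]))
E
```

```text
8.25 [663.633 258.294 288.638] [ 0.404  0.018 -0.577  0.25  -0.076  0.086]
[[-0.715 -0.286  0.638]
 [-0.213  0.958  0.191]
 [-0.666  0.    -0.746]]
1 [ 0.88   0.388 -1.249]
-1 [-0.949 -0.158  1.249]
14 [-116.415  -35.576 -129.582] [-131.029  -39.937 -106.1  ]
90 [ -76.748  -23.739 -193.319] [-170.696  -51.774  -42.363]
```

View pics/g.png

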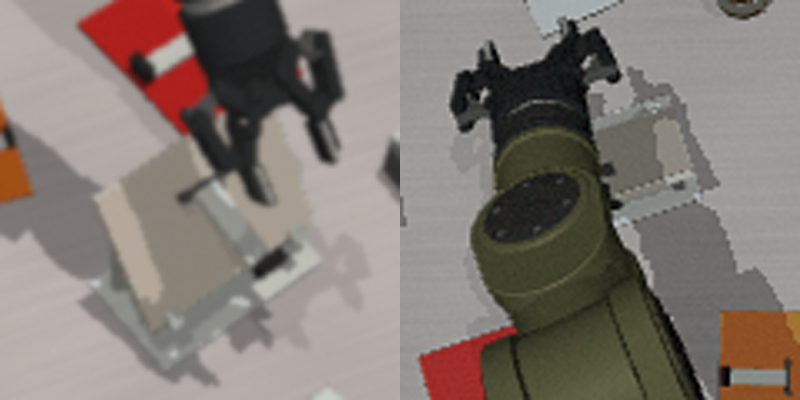

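The board still lies on the rest with its leg out (scene crop: hinge (190,190), foot (270,262)). I'll go above the top edge and align the tool along the board.

Emit:
{"name": "servo_tool", "arguments": {
  "targets": [0.05, -0.0142, -0.0043, -0.0035, 0.0733, 0.0323, -0.1041, 0.05, -0.0142, -0.0043, -0.0035, 0.0733, 0.0323, -0.1041, 0.05, -0.0142, -0.0043, -0.0035, 0.0733, 0.0323, -0.1041, 0.05, -0.0142, -0.0043, -0.0035, 0.0733, 0.0323, -0.1041, 0.05, -0.0142, -0.0043, -0.0035, 0.0733, 0.0323, -0.1041, 0.05, -0.0142, -0.0043, -0.0035, 0.0733, 0.0323, -0.1041, 0.05, -0.0142, -0.0043, -0.0035, 0.0733, 0.0323, -0.1041, 0.05, -0.0142, -0.0043, -0.0035, 0.0733, 0.0323, -0.1041, 0.05, -0.0142, -0.0043, -0.0035, 0.0733, 0.0323, -0.1041, 0.05, -0.0142, -0.0043, -0.0035, 0.0733, 0.0323, -0.1041]
}}

```text
t: 9.35
eef_pos: [517.3, 213.6, 243.6]
tool_rot: [1.309, 2.323, 0.576]
ft_force: [-0.9, 0.4, 0.2]
grip_width: 50.2
grasp_force: 0.0
```

Emit:
{"name": "servo_tool", "arguments": {
  "targets": [0.05, -0.0142, -0.0043, -0.0035, 0.0733, 0.0323, -0.1041, 0.05, -0.0142, -0.0043, -0.0035, 0.0733, 0.0323, -0.1041, 0.05, 0, 0, 0, 0, 0, 0, 0.05, 0, 0, 0, 0, 0, 0]
}}

```text
t: 9.75
eef_pos: [490.4, 205.4, 238.2]
tool_rot: [1.624, 2.195, 0.653]
ft_force: [0.5, 0.3, 0.3]
grip_width: 49.7
grasp_force: 0.0
```

```bash
cat > st.py <<'E'
from h import *
np.set_printoptions(precision=3,suppress=True)
s=arm.observe(); p=np.array(s["eef_pos"]); Q=R.from_rotvec(s["tool_rot"]); print(s["t"],p,s["joints"],s["ft_force"])
E
python3 - <<'E'
from st import *
M=Rz(.29); z=M@(-ZB); y=M@XB; G=R.from_matrix(np.c_[np.cross(y,z),y,z])
print("rot",(G*Q.inv()).as_rotvec()); 
for d in (14,):print("delta", M@bp(0,0,150-d)+[618.2,243.9,0]-p)
c=eyes.capture("wrist"); np.savez("pics/w3.npz",**c); im=c["color"].copy()
for P in [bp(a,b,e) for a in(-4,4) for b in(-100,0,100) for e in(150,0)]+[bp(9,0,105),foot(.73)]:
    q=proj(c,M@P+[618.2,243.9,0])[0]
    if abs(q).max()<900: cv2.circle(im,tuple(np.int32(q)),3,(0,0,255),1)
cv2.imwrite("pics/h.png",im)
E
```

```text
9.75 [490.401 205.41  238.168] [ 0.439 -0.229 -0.812  0.417 -0.072  1.692] [0.467 0.295 0.258]
rot [-0.005 -0.003 -0.008]
delta [ 56.817  17.308 -79.112]
```

View pics/h.png

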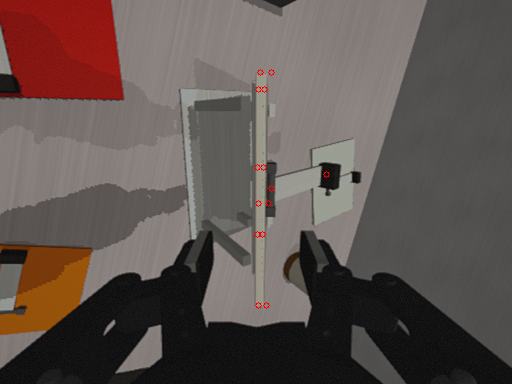

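The top edge runs vertically at column 260, midway between the fingers (187–325), and the foot's predicted spot (326,175) falls on the foot block, so the leg is at its stop. I'll descend along the board and grip.

Emit:
{"name": "servo_tool", "arguments": {
  "targets": [0.05, 0.009, 0.0027, -0.013, -0.005, -0.003, -0.008, 0.05, 0.0095, 0.0028, -0.0135, 0, 0, 0, 0.05, 0.0095, 0.0028, -0.0135, 0, 0, 0, 0.05, 0.0095, 0.0028, -0.0135, 0, 0, 0, 0.05, 0.0095, 0.0028, -0.0135, 0, 0, 0, 0.05, 0.0085, 0.0028, -0.0128, 0, 0, 0, 0.05, 0, 0, 0, 0, 0, 0, 0.05, 0, 0, 0, 0, 0, 0]
}}

```text
t: 10.6
eef_pos: [546.1, 222.3, 158.7]
tool_rot: [1.63, 2.184, 0.647]
ft_force: [-0.3, 0.6, -0.3]
grip_width: 50.2
grasp_force: 0.0
```

Emit:
{"name": "servo_tool", "arguments": {
  "targets": [0.03, 0, 0, 0, 0, 0, 0, 0.02, 0, 0, 0, 0, 0, 0, 0.012, 0, 0, 0, 0, 0, 0, 0.0, 0, 0, 0, 0, 0, 0, 0.0, 0, 0, 0, 0, 0, 0, 0.0, 0, 0, 0, 0, 0, 0, 0.0, 0, 0, 0, 0, 0, 0]
}}

```text
t: 11.3
eef_pos: [545.8, 222.3, 159.8]
tool_rot: [1.631, 2.182, 0.649]
ft_force: [-6.7, -2.5, 6.6]
grip_width: 7.2
grasp_force: 61.0
```

```bash
python3 - <<'E'
from st import *
print(s["grip_width"],s["grasp_force"])
M=Rz(.29); print("tcp in rest frame", M.T@(p-[618.2,243.9,0]), "zb,xb",(M.T@(p-[618.2,243.9,45]))@ZB,(M.T@(p-[618.2,243.9,45]))@XB)
E
```

```text
11.3 [545.815 222.335 159.794] [ 0.426 -0.013 -0.838  0.173 -0.074  1.688] [-6.73  -2.496  6.555]
7.161795199350628 61.02164268493652
tcp in rest frame [-75.53    0.034 159.794] zb,xb 137.41062264285418 -0.8175240793550164
```

Emit:
{"name": "servo_tool", "arguments": {
  "targets": [0.0, -0.0024, -0.0007, 0.0044, 0, 0, 0, 0.0, -0.0024, -0.0007, 0.0044, 0, 0, 0, 0.0, -0.0024, -0.0007, 0.0044, 0, 0, 0, 0.0, -0.0024, -0.0007, 0.0044, 0, 0, 0, 0.0, -0.0024, -0.0007, 0.0044, 0, 0, 0, 0.0, -0.0024, -0.0007, 0.0044, 0, 0, 0, 0.0, 0, 0, 0.01, 0, 0, 0, 0.0, 0, 0, 0.02, 0, 0, 0, 0.0, 0, 0, 0.03, 0, 0, 0, 0.0, 0, 0, 0.03, 0, 0, 0]
}}

```text
t: 12.3
eef_pos: [531.0, 217.8, 276.5]
tool_rot: [1.632, 2.183, 0.647]
ft_force: [0.7, 0.5, -7.3]
grip_width: 7.1
grasp_force: 59.6
```

Emit:
{"name": "servo_tool", "arguments": {
  "targets": [0.0, 0, 0, 0.02, 0, 0, 0, 0.0, 0, 0, 0.01, 0, 0, 0, 0.0, 0, 0, 0, 0, 0, 0]
}}

```text
t: 12.6
eef_pos: [532.5, 218.5, 307.8]
tool_rot: [1.63, 2.18, 0.652]
ft_force: [0.8, 0.3, -7.3]
grip_width: 7.6
grasp_force: 59.6
```

```bash
cat > goal.py <<'E'
from st import *
def go(psi=-.025,th=.37):
    Mf=Rz(psi); z=Mf@[-np.sin(th),0,-np.cos(th)]; y=Mf@[np.cos(th),0,-np.sin(th)]
    return R.from_matrix(np.c_[np.cross(y,z),y,z])
print("rot",(go()*Q.inv()).as_rotvec(),"delta",np.array([572.2,-210.9,132.6])-p, s["grip_width"])
E
python3 - <<'E'
from goal import *
c=eyes.capture("wrist"); np.savez("pics/w4.npz",**c); cv2.imwrite("pics/i.png",c["color"])
E
```

```text
12.6 [532.479 218.491 307.782] [ 0.431 -0.19  -0.622  0.564 -0.077  1.692] [ 0.795  0.288 -7.334]
rot [-0.127  0.945 -0.288] delta [  39.721 -429.391 -175.182] 7.620744042072405
```

View pics/i.png

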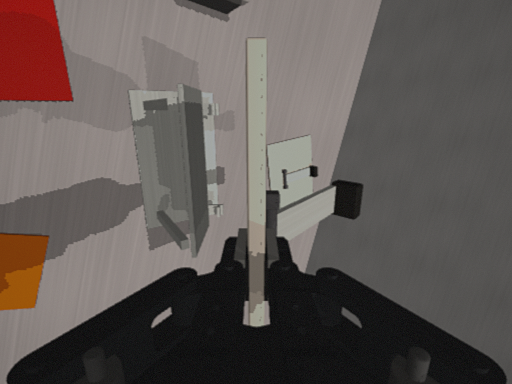

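The board is held securely: the top edge is straight at columns 246–267, and the leg is out with the foot at (348,198), clear of the rest. Now I'll carry it across and tilt it upright.

Emit:
{"name": "servo_tool", "arguments": {
  "targets": [0.0, 0.002, -0.0115, 0, -0.0064, 0.0473, -0.0144, 0.0, 0.002, -0.0215, 0, -0.0064, 0.0473, -0.0144, 0.0, 0.002, -0.0215, 0, -0.0064, 0.0473, -0.0144, 0.0, 0.002, -0.0215, 0, -0.0064, 0.0473, -0.0144, 0.0, 0.002, -0.0215, 0, -0.0064, 0.0473, -0.0144, 0.0, 0.002, -0.0215, 0, -0.0064, 0.0473, -0.0144, 0.0, 0.002, -0.0215, 0, -0.0064, 0.0473, -0.0144, 0.0, 0.002, -0.0215, 0, -0.0064, 0.0473, -0.0144, 0.0, 0.002, -0.0215, 0, -0.0064, 0.0473, -0.0144, 0.0, 0.002, -0.0215, 0, -0.0064, 0.0473, -0.0144]
}}

```text
t: 13.65
eef_pos: [551.7, 12.0, 303.9]
tool_rot: [2.048, 2.329, 0.153]
ft_force: [0.1, -0.1, -7.7]
grip_width: 7.1
grasp_force: 59.4
```

Emit:
{"name": "servo_tool", "arguments": {
  "targets": [0.0, 0.002, -0.0215, -0.01, -0.0064, 0.0473, -0.0144, 0.0, 0.002, -0.0215, -0.01, -0.0064, 0.0473, -0.0144, 0.0, 0.002, -0.0215, -0.01, -0.0064, 0.0473, -0.0144, 0.0, 0.002, -0.0215, -0.01, -0.0064, 0.0473, -0.0144, 0.0, 0.002, -0.0215, -0.01, -0.0064, 0.0473, -0.0144, 0.0, 0.002, -0.0215, -0.01, -0.0064, 0.0473, -0.0144, 0.0, 0.002, -0.0215, -0.01, -0.0064, 0.0473, -0.0144, 0.0, 0.002, -0.0215, -0.01, -0.0064, 0.0473, -0.0144, 0.0, 0.002, -0.0215, -0.01, -0.0064, 0.0473, -0.0144, 0.0, 0.002, -0.0215, -0.01, -0.0064, 0.0473, -0.0144]
}}

```text
t: 14.65
eef_pos: [572.8, -203.0, 203.1]
tool_rot: [-2.041, -1.99, 0.379]
ft_force: [0.7, 0.2, -7.5]
grip_width: 6.9
grasp_force: 59.4
```

Emit:
{"name": "servo_tool", "arguments": {
  "targets": [0.0, 0, -0.01, 0, 0, 0, 0, 0.0, 0, 0, 0, 0, 0, 0, 0.0, 0, 0, 0, 0, 0, 0]
}}

```text
t: 14.95
eef_pos: [572.1, -211.5, 205.4]
tool_rot: [-2.041, -1.991, 0.376]
ft_force: [1.0, 0.1, -6.7]
grip_width: 7.1
grasp_force: 59.8
```

```bash
python3 - <<'E'
from goal import *
S=eyes.capture("scene");T=eyes.capture("top")
np.savez("pics/s5.npz",**S);np.savez("pics/t5.npz",**T)
out=[]
# predicted held board: TCP 137.4 above bottom
B=Q.as_matrix(); zb=-B[:,2]; xb=B[:,1]; yb=np.cross(zb,xb)
hinge=p+zb*(105-137.4)+xb*9; u=-zb*np.cos(.73)+xb*np.sin(.73); n=xb*np.cos(.73)+zb*np.sin(.73)
ft=hinge+95*u+9.5*n; print("foot",ft,"low",(hinge+102*u+21.5*n)[2],(hinge+102*u-2.5*n)[2],"bottom",(p-137.4*zb+4*xb)[2], "tilt",np.arcsin(xb[2]),"yaw",np.arctan2(xb[1],xb[0]),"roll",yb[2])
P=[p+zb*(e-137.4)+a*yb+4*xb for e in (0,150) for a in (-100,100)]+[hinge,ft]
for c in (S,T):
    q=proj(c,P); m=q.mean(0).astype(int); im=c["color"].copy(); x0,y0=m-60
    e=cv2.resize(im[y0:y0+120,x0:x0+120],(400,400),interpolation=cv2.INTER_CUBIC)
    for k in q: cv2.circle(e,tuple(np.int32((k-[x0,y0]+.5)*400/120)),4,(0,0,255),1)
    out.append(e)
cv2.imwrite("pics/j.png",np.hstack(out))
E
```

```text
14.95 [ 572.12  -211.535  205.38 ] [-0.303  0.67   0.337  1.598 -0.101  1.311] [ 1.002  0.056 -6.738]
rot [ 0.001 -0.003 -0.   ] delta [  0.08    0.635 -72.78 ] 7.125522201469847
foot [ 610.813 -212.591   86.249] low 83.88796183086087 75.49451031099785 bottom 75.9577066246386 tilt -0.37271989766342206 yaw -0.02507281936890189 roll -0.0008240854771674232
```

View pics/j.png

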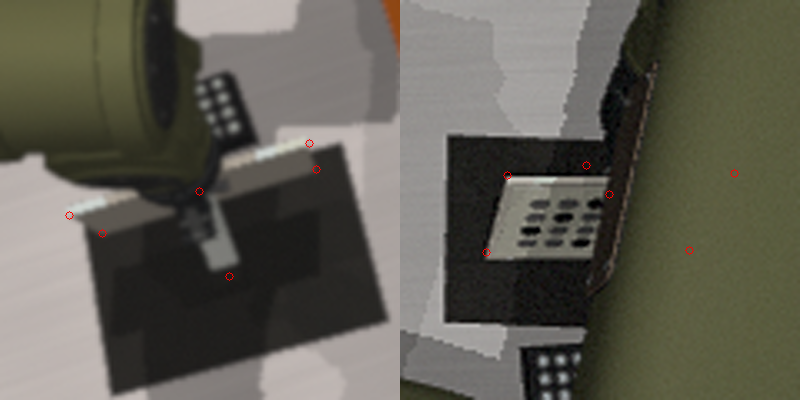

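The held board matches the prediction within a pixel in both views: printed face toward the plate, leg and foot behind it, all over the mat. Setting it down gently.

Emit:
{"name": "servo_tool", "arguments": {
  "targets": [0.0, 0, 0, -0.01, 0, 0, 0, 0.0, 0, 0, -0.015, 0, 0, 0, 0.0, 0, 0, -0.015, 0, 0, 0, 0.0, 0, 0, -0.012, 0, 0, 0, 0.0, 0, 0, -0.008, 0, 0, 0, 0.0, 0, 0, -0.004, 0, 0, 0, 0.0, 0, 0, -0.002, 0, 0, 0, 0.0, 0, 0, 0, 0, 0, 0, 0.0, 0, 0, 0, 0, 0, 0]
}}

```text
t: 15.95
eef_pos: [572.0, -212.0, 140.1]
tool_rot: [-2.041, -1.991, 0.378]
ft_force: [0.6, 0.3, -7.7]
grip_width: 7.2
grasp_force: 59.9
```

Emit:
{"name": "servo_tool", "arguments": {
  "targets": [0.0, 0, 0, -0.001, 0, 0, 0, 0.0, 0, 0, -0.001, 0, 0, 0, 0.0, 0, 0, -0.001, 0, 0, 0, 0.0, 0, 0, 0, 0, 0, 0]
}}

```text
t: 16.35
eef_pos: [571.6, -211.8, 136.4]
tool_rot: [-2.04, -1.99, 0.379]
ft_force: [-0.4, 0.0, -7.2]
grip_width: 7.3
grasp_force: 60.0
```

Emit:
{"name": "servo_tool", "arguments": {
  "targets": [0.0, 0, 0, -0.001, 0, 0, 0, 0.0, 0, 0, -0.001, 0, 0, 0, 0.0, 0, 0, 0, 0, 0, 0]
}}

```text
t: 16.65
eef_pos: [571.6, -211.8, 134.4]
tool_rot: [-2.04, -1.99, 0.379]
ft_force: [0.3, 0.5, -6.5]
grip_width: 7.1
grasp_force: 60.0
```

Emit:
{"name": "servo_tool", "arguments": {
  "targets": [0.0, 0, 0, -0.001, 0, 0, 0, 0.0, 0, 0, 0, 0, 0, 0]
}}

```text
t: 16.85
eef_pos: [571.7, -211.8, 133.4]
tool_rot: [-2.04, -1.991, 0.379]
ft_force: [-1.1, 0.2, -7.2]
grip_width: 7.1
grasp_force: 60.0
```

Emit:
{"name": "servo_tool", "arguments": {
  "targets": [0.0, 0, 0, -0.001, 0, 0, 0, 0.0, 0, 0, 0, 0, 0, 0]
}}

```text
t: 17.05
eef_pos: [571.7, -211.9, 132.7]
tool_rot: [-2.04, -1.991, 0.378]
ft_force: [-0.1, 0.2, -6.3]
grip_width: 7.1
grasp_force: 60.1
```

Emit:
{"name": "servo_tool", "arguments": {
  "targets": [0.0, 0, 0, -0.001, 0, 0, 0, 0.0, 0, 0, 0, 0, 0, 0]
}}

```text
t: 17.25
eef_pos: [571.4, -211.9, 132.4]
tool_rot: [-2.04, -1.991, 0.379]
ft_force: [-2.1, -0.7, -0.3]
grip_width: 6.9
grasp_force: 60.9
```

Emit:
{"name": "servo_tool", "arguments": {
  "targets": [0.0, 0, 0, -0.0007, 0, 0, 0, 0.0, 0, 0, 0, 0, 0, 0]
}}

```text
t: 17.45
eef_pos: [571.2, -212.0, 132.1]
tool_rot: [-2.04, -1.99, 0.379]
ft_force: [-2.7, 1.0, 4.9]
grip_width: 6.9
grasp_force: 61.5
```

Emit:
{"name": "servo_tool", "arguments": {
  "targets": [0.012, 0, 0, 0, 0, 0, 0, 0.02, 0, 0, 0, 0, 0, 0, 0.03, 0, 0, 0, 0, 0, 0, 0.05, 0, 0, 0, 0, 0, 0, 0.05, 0, 0, 0, 0, 0, 0]
}}

```text
t: 17.95
eef_pos: [571.8, -211.9, 130.8]
tool_rot: [-2.04, -1.991, 0.378]
ft_force: [0.2, 1.4, -0.0]
grip_width: 49.8
grasp_force: 0.0
```

Emit:
{"name": "servo_tool", "arguments": {
  "targets": [0.05, 0.0036, -0.0001, 0.0093, 0, 0, 0, 0.05, 0.0036, -0.0001, 0.0093, 0, 0, 0, 0.05, 0.0072, -0.0002, 0.0186, 0, 0, 0, 0.05, 0.0072, -0.0002, 0.0186, 0, 0, 0, 0.05, 0.0072, -0.0002, 0.0186, 0, 0, 0, 0.05, 0.0072, -0.0002, 0.0186, 0, 0, 0, 0.05, 0.0072, -0.0002, 0.0186, 0, 0, 0, 0.05, 0, 0, 0.02, 0, 0, 0, 0.05, 0, 0, 0.02, 0, 0, 0]
}}

```text
t: 18.85
eef_pos: [615.3, -213.0, 284.1]
tool_rot: [-2.041, -1.991, 0.378]
ft_force: [0.0, 0.5, -0.1]
grip_width: 49.7
grasp_force: 0.0
```

Emit:
{"name": "servo_tool", "arguments": {
  "targets": [0.05, 0, 0.02, 0.01, 0, 0, 0, 0.05, 0, 0.03, 0.005, 0, 0, 0, 0.05, 0, 0.03, 0.005, 0, 0, 0, 0.05, 0, 0.03, 0.005, 0, 0, 0, 0.05, 0, 0.03, 0.005, 0, 0, 0, 0.05, 0, 0.03, 0, 0, 0, 0, 0.05, 0, 0.03, 0, 0, 0, 0, 0.05, 0, 0.03, 0, 0, 0, 0, 0.05, 0, 0.02, 0, 0, 0, 0, 0.05, 0, 0, 0, 0, 0, 0]
}}

```text
t: 19.85
eef_pos: [614.7, 40.3, 312.8]
tool_rot: [-2.037, -1.995, 0.378]
ft_force: [-0.4, -0.2, -0.4]
grip_width: 49.6
grasp_force: 0.0
```

```bash
python3 - <<'E'
from st import *
S=eyes.capture("scene");T=eyes.capture("top")
Mf=Rz(-.025);th=.37; zb=Mf@[np.sin(th),0,np.cos(th)]; xb=Mf@[np.cos(th),0,-np.sin(th)]; yb=Mf@[0,1,0]
p=np.array([571.6,-211.9,132.2])
hinge=p+zb*(105-137.4)+xb*9; u=-zb*np.cos(.73)+xb*np.sin(.73); n=xb*np.cos(.73)+zb*np.sin(.73); ft=hinge+95*u+9.5*n
P=[p+zb*(e-137.4)+a*yb+4*xb for e in (0,150) for a in (-100,100)]+[hinge,ft]
out=[]
for c in (S,T):
    q=proj(c,P); x0,y0=(q.mean(0)-60).astype(int)
    e=cv2.resize(c["color"][y0:y0+120,x0:x0+120],(400,400),interpolation=cv2.INTER_CUBIC)
    for k in q: cv2.circle(e,tuple(np.int32((k-[x0,y0]+.5)*400/120)),4,(0,0,255),1)
    out.append(e)
cv2.imwrite("pics/k.png",np.hstack(out))
for o in ["well_plate","bottle","tip_box"]:
    for n,c in (("scene",S),("top",T)): print(o,n,[np.round(d["at"],1).tolist() for d in eyes.tip_of(n,o)][:1])
E
```

```text
19.85 [614.711  40.277 312.818] [0.052 0.692 0.616 1.867 0.026 1.639] [-0.388 -0.213 -0.386]
well_plate scene [[187.6, 145.9]]
well_plate top [[253.5, 356.3]]
bottle scene [[256.0, 270.0]]
bottle top []
tip_box scene [[158.6, 370.3]]
tip_box top [[212.5, 145.8]]
```

View pics/k.png

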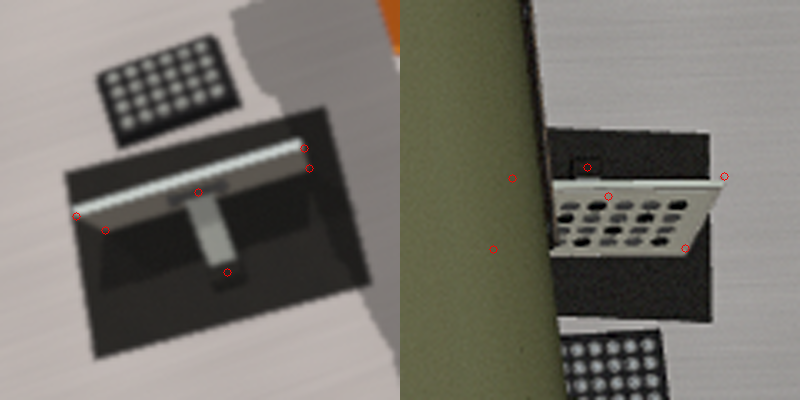

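The board stands on the mat, propped on its leg: board, hinge and foot sit within about 1–2 px of the prediction, and the face is towards the plate. The gripper is clear and nothing else has moved. Handing in.

```bash
python3 -c "
from cell import job; print(job.close_job())"
```

```text
the job is handed in; nothing more can be done
None
```

I swung the leg out to its stop and stood the board in the middle of the mat, propped on its leg with the printed face towards the well plate. The gripper let go and moved clear. The well plate, bottle and tip box stayed where they were, and I handed the job in at about 20 s with no verdict returned.

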